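# Stack the hardware cartons in the tilt-back rack

### The arm

A 6-joint arm with a two-finger parallel gripper is mounted at the origin on the work surface. World frame = base frame: x ahead of the robot, y to its left, z up, the work surface at z = 0. Lengths are in m, angles in rad, forces in N, time in s.
With the tool pointing down it reaches from about 0.325 to 0.9 m from the base axis. Payload 6.1 kg.
Tool frame: the origin (TCP) lies midway between the tips of the shut fingers; the grasp point (between the pads) lies 19 mm behind it (manip.pinch_z is the distance from the TCP to the grasp point, in m); z points along the fingers, y is the line along which they close (so a half turn about z gives the same grasp; the last joint's range is limited). The gripper opens to 87 mm and grips with 3 to 60 N. Pads are 19 mm wide; open, the fingers measure 117 mm over their backs; the gripper's body (75 mm by 190 mm) begins 51 mm behind the grasp point.
Start: joints at [-1.245, 0.22, 1.526, -0, 1.395, -0.126], TCP at [0.273, -0.562, 0.223] pointing down, gripper open.
Joint ranges: [-2.98, 2.98], [-0.91, 2.08], [0.09, 2.57], [-1.24, 4.39], [0.2, 2.65], [-2.68, 2.68]. Speed limits (rad/s): [2.57, 2.57, 3.01, 3.14, 3.14, 3.14].

### API

Orientations are given as a unit quaternion [x, y, z, w].
In Python, from workcell import manip gives the robot as it stands.
- The arm moves only by the shell command python3 -m crank 'ROWS' [OPENING] [FORCE]. ROWS is JSON, a list of rows, each an object of numbers: "tx", "ty", "tz": the shift along the tool's x, y, z normalised to -1 to 1, where 1 is 30 cm; "rx", "ry", "rz": the turn, a rotation vector about the tool's x, y, z normalised to -1 to 1, where 1 is 45 degrees. In form: [{"tx": .., "ty": .., "tz": .., "rx": .., "ry": .., "rz": ..}, ...]. A call has 1 to 5 rows; each row is the pose to reach, as a shift and turn from the pose commanded when the call began, along the tool's axes at that moment; what a row does not reach only later rows make up. A row lasts 1/10 s, in which the tool goes at most 50 mm and 8.59 degrees, less where a joint would pass 70% of its speed; a pose out of reach is approached as far as the arm can. A call with a number of a shift or a turn outside -1 to 1 is refused whole. A call with a gripper value outside its range is refused whole. OPENING is the gripper command: -1 is shut, 1 is fully open, values between are in proportion, set as the call begins (- or left out, the last holds). The fingers move at their own pace and stop on an object; FORCE is the grip in N (left out, the last holds). Time passes only in rows, so rows that repeat a pose let the fingers close. It gives the time, the measured TCP pose, the force, the opening and the grip force at its end, in the units of the state.
- manip.get_state(): the state, without advancing time (a new reading comes with each control period).
- manip.grab_frame(name): name is "scene" or "top" or "wrist"; returns (picture, depth): 384x512x3 uint8, red, green, blue; 384x512 float32, m along the optical axis (not along the pixel's ray), 0 where there is no reading.
- manip.camera_params(name): a dict with "camera_matrix" (3x3 intrinsics, pixels), "k1" (the pictures are not rectified: a ray, as slopes to the right and down, at radius r is drawn at 1 + k1 r^2 times it, then the intrinsics apply), "xyz" and "rotation" of the camera in the world. Camera axes: x right, y down, z forward; pixel columns grow to the right and rows downward; lengths in m; the calibration is good to about 2 mm. A picture is of the moment at which its call begins: read the wrist's pose just before it. camera_params takes no time and is no camera call; for the wrist camera it gives the pose at the moment of the call.
- manip.finish_job(): hands the job in; it is judged then, once.
Trained networks look in the newest picture that a camera, given by its name, has taken for a name from the list of things; names that differ only in an ending like _2 or _b are one class to them, and where a whole thing is asked for, a point or a joint stands for the part that bears it (a point fixed in the world has none). Each returns a list of dicts, best first, with "p" (0 to 1); they miss things now and then, are a little off and sometimes report something else, mostly with a low value. They report only what shows in the picture. A call takes as long as a camera call. They do not tell look-alikes from the thing itself.
- manip.find_in(camera, label): "pixel" ([column, row] in pixels, amid what is visible of it).
The state is a dict: "time": time; "joints": joint angles; "qd": joint speeds; "tau": joint torques, N m; "tcp_pos": TCP position; "orientation": TCP orientation; "wrist_force": force on the tool from outside, world axes, zero at the start; "ft_torque": the same for the moment, N m; "finger_gap": opening from 0.0 (shut) to 1.0 (fully open); "grip_force": force on a finger pad.
Only numpy, scipy, OpenCV 4.12 (cv2) and the standard library are available. Lean on these libraries where they do the work, as an engineer would, in place of code of your own. Each camera call takes 0.05 s, during which the arm holds its last target. There are 200 camera calls.

### The job

Square up the large carton in the tilt-back rack so that it sits fully home against the backstop, and stack the medium carton on it and the small one on top, smallest uppermost. Each must lie flat on the sloping bed or on the carton below, lengthways up the slope, centred sideways over the one below and with its end home against the backstop. Leave the other things on the bench where they are.

Things in the scene. Friction and masses are not known exactly. Their poses are not given: they have to be found in the camera images.
- rack: fixed timber rack: plywood bed sloping 15 degrees down to a backstop square to the bed. Origin: on the bed at the foot of the backstop, middle of the open bay (180 mm wide, x -90 to 90). x = sideways along the backstop, y = up the slope (backstop face at y = 0, bed ends at y = 200 mm), z = square out of the bed, leaning towards the backstop. Cartons do not slide down it by themselves
- backstop_top (a point): middle of the open bay at the top edge of the backstop, 145 mm above the bed (square to it); the backstop board is 12 mm thick and 304 mm wide; same axes as the rack
- samples (a point): top of the fixed pile of moulding corner samples, 42 mm high above the bed, in the neighbouring bay (rack x 98 to 214 mm); slats 8 mm thick and 18 mm high stand on the bed beside each bay
- large_c (a point): centre (half-way up) of the large brown cardboard carton, loose, 64 wide x 120 long x 46 high mm; its own x = across the 64 mm width, y = along the 120 mm length, z = up through its taped lid; about 0.6 kg; it starts in the open bay, flat on the bed, length roughly up the slope but askew and some 15 to 45 mm short of the backstop
- medium_c (a point): centre (half-way up) of the medium brown cardboard carton, loose, 56 wide x 100 long x 40 high mm; its own x = across the 56 mm width, y = along the 100 mm length, z = up through its taped lid; about 0.4 kg; starts flat on the bench
- small_c (a point): centre (half-way up) of the small brown cardboard carton, loose, 48 wide x 80 long x 36 high mm; its own x = across the 48 mm width, y = along the 80 mm length, z = up through its taped lid; about 0.25 kg; starts flat on the bench
- leaf_tray: bystander: open black tray 130 x 170 x 26 mm with a leaf book; origin centre of its underside
- liner_brush: bystander: thin brush 170 mm long lying on the bench along its own x, under 20 mm high, between the two bench cartons
- whetstone: bystander: grey two-layer sharpening stone 110 x 42 x 18 mm; origin centre of its underside
- shellac: bystander: amber bottle, 60 mm diameter, 150 mm high; origin centre of its foot
- moulding: bystander: gilt moulding offcut 240 mm long (own y), 53 mm wide, 30 mm high; origin centre of its underside
Things that resemble listed ones, but are neither listed nor needed, are in the scene too. Leave any black look-alike of the part that bears small_c alone. What is shaped like the part that bears medium_c but yellow is not meant.

How it is judged:
By the outcome, as a careful person would: the job done as asked, in the order asked, and still so for the second after the job is handed in, with the robot touching nothing.
It also fails if it takes over 70 s, if anything falls off the work surface, if the arm or the gripper's body presses on something with over 40 N, if the wrist force passes 120 N, or if a joint passes its speed limit or range.

## Working session

There is one attempt and no reset: what is moved stays moved. The work goes in short steps, Python scripts to look and compute and a shell command to move; the robot and the scene stay as the last step left them, time stands still between calls to the robot, and variables do not carry over. Pictures are saved under pics/ and viewed, at most 10 in all, crops included, and the job is handed in when it is done.

```bash
ls; mkdir -p pics; cat > h.py <<'E'
import numpy as np, cv2, json
from workcell import manip
from scipy.spatial.transform import Rotation as R
def grab(n):
    p=manip.camera_params(n); im,d=manip.grab_frame(n); return p,im,d
def ray(p,px):
    K=np.array(p["camera_matrix"]); a=np.array([(px[0]-K[0,2])/K[0,0],(px[1]-K[1,2])/K[1,1]])
    s=a.copy()
    for _ in range(20): s=a/(1+p["k1"]*(s@s))
    return np.array([s[0],s[1],1.])
def cloud(p,d):
    K=np.array(p["camera_matrix"]); v,u=np.mgrid[:d.shape[0],:d.shape[1]]
    a=np.stack([(u-K[0,2])/K[0,0],(v-K[1,2])/K[1,1]],-1); s=a.copy()
    for _ in range(20): s=a/(1+p["k1"]*(s**2).sum(-1,keepdims=True))
    c=np.concatenate([s,np.ones_like(s[...,:1])],-1)*d[...,None]
    return c@np.array(p["rotation"]).T+np.array(p["xyz"])
def proj(p,X):
    c=(np.atleast_2d(X)-p["xyz"])@np.array(p["rotation"]); s=c[:,:2]/c[:,2:]
    s=s*(1+p["k1"]*(s**2).sum(1,keepdims=True)); K=np.array(p["camera_matrix"])
    return s*[K[0,0],K[1,1]]+[K[0,2],K[1,2]]
def save(n,im): cv2.imwrite("pics/"+n,im[...,::-1])
E
python3 - <<'E'
from h import *
s=manip.get_state(); print(s)
out={}
for n in("scene","top"):
    p,im,d=grab(n); print(n,p); np.savez(n+".npz",im=im,d=d); 
    c=cloud(p,d)
    for l in("rack","large_c","medium_c","small_c","samples","leaf_tray","liner_brush"):
        for r in manip.find_in(n,l):
            u,v=map(int,np.round(r["pixel"])); print(n,l,round(r["p"],2),u,v,c[v,u].round(3))
    out[n]=im
save("st0.png",np.concatenate([cv2.resize(out["scene"],(800,600))],1)); save("top0.png",cv2.resize(out["top"],(800,600)))
E
```

```text
pics
{'time': 0.0, 'joints': array([-1.24510837e+00,  2.21199214e-01,  1.52761522e+00,  5.50546513e-06,
        1.39470787e+00, -1.26087076e-01]), 'qd': array([-6.20332264e-04,  3.07896558e-04, -1.27115456e-04,  1.60480963e-05,
       -9.86541405e-04, -2.01922670e-04]), 'tau': array([-1.08521068e-03, -4.94611716e+01, -3.87377322e+01,  6.97184494e-02,
        5.71423292e-02, -1.23633085e-04]), 'tcp_pos': array([ 0.27265641, -0.56169791,  0.22145176]), 'orientation': array([ 9.74595368e-01,  2.23970843e-01, -9.34339683e-05, -9.60293964e-04]), 'wrist_force': array([0.27138699, 0.50766935, 0.89088002]), 'ft_torque': array([-0.00759858,  0.03203871,  0.00928301]), 'grip_force': 0.0, 'finger_gap': 0.9962542511752358}
scene {'camera_matrix': array([[422.80015281,   0.        , 253.63986704],
       [  0.        , 422.80015281, 194.74960528],
       [  0.        ,   0.        ,   1.        ]]), 'k1': -0.021438819148416215, 'xyz': array([0.9059524 , 0.72872457, 0.74110986]), 'rotation': array([ 0.23386929,  0.86638865, -0.42603884, -0.11474651])}Traceback (most recent call last):
  File "<stdin>", line 6, in <module>
  File "h.py", line 16, in cloud
    return c@np.array(p["rotation"]).T+np.array(p["xyz"])
           ~^~~~~~~~~~~~~~~~~~~~~~~~~~
ValueError: matmul: Input operand 1 has a mismatch in its core dimension 0, with gufunc signature (n?,k),(k,m?)->(n?,m?) (size 4 is different from 3)
```

Rotation is a quaternion; convert it.

```bash
sed -i 's/p=manip.camera_params(n); im/p=par(n); im/; s/^def grab/def par(n):\n    p=dict(manip.camera_params(n)); p["rotation"]=R.from_quat(p["rotation"]).as_matrix(); return p\ndef grab/' h.py
python3 - <<'E'
from h import *
out={}
for n in("scene","top"):
    p,im,d=grab(n); np.savez(n+".npz",im=im,d=d); print(n,p["xyz"])
    c=cloud(p,d)
    for l in("rack","large_c","medium_c","small_c","samples","leaf_tray","liner_brush"):
        for r in manip.find_in(n,l):
            u,v=map(int,np.round(r["pixel"])); print(n,l,round(r["p"],2),u,v,c[v,u].round(3))
    out[n]=im
save("st0.png",cv2.resize(out["scene"],(800,600))); save("top0.png",cv2.resize(out["top"],(800,600)))
E
```

```text
scene [0.9059524  0.72872457 0.74110986]
scene rack 0.66 169 150 [ 0.569 -0.372  0.052]
scene large_c 0.74 191 151 [ 0.548 -0.237  0.114]
scene medium_c 0.95 219 215 [ 0.566 -0.032  0.037]
scene medium_c 0.56 259 247 [0.54  0.124 0.043]
scene medium_c 0.23 390 266 [0.307 0.314 0.028]
scene small_c 0.93 315 295 [0.509 0.3   0.037]
scene small_c 0.77 320 360 [0.59  0.425 0.038]
scene samples 0.79 171 152 [ 0.564 -0.372  0.043]
scene leaf_tray 0.57 205 308 [0.716 0.199 0.016]
scene liner_brush 0.91 286 275 [0.521 0.211 0.019]
top [0.45538464 0.0038282  1.2493124 ]
top rack 0.58 379 167 [ 0.577 -0.323  0.044]
top large_c 0.55 372 182 [ 0.528 -0.288  0.102]
top medium_c 0.97 289 172 [ 0.557 -0.056  0.042]
top medium_c 0.6 240 180 [0.53  0.092 0.043]
top small_c 0.87 176 190 [0.496 0.286 0.037]
top small_c 0.86 132 169 [0.557 0.422 0.039]
top samples 0.73 381 164 [ 0.586 -0.329  0.044]
top leaf_tray 0.71 209 121 [0.713 0.194 0.019]
top liner_brush 0.59 205 180 [0.529 0.202 0.02 ]
```

View pics/st0.png

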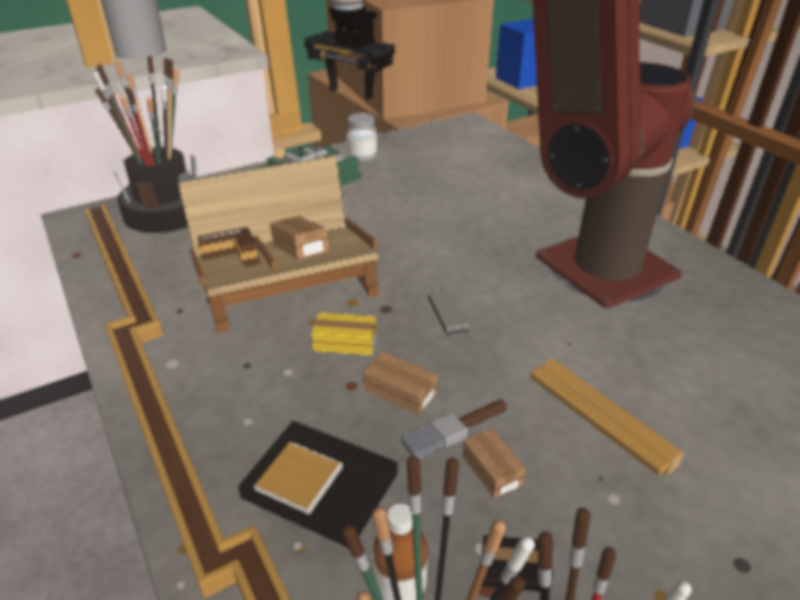

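View pics/top0.png

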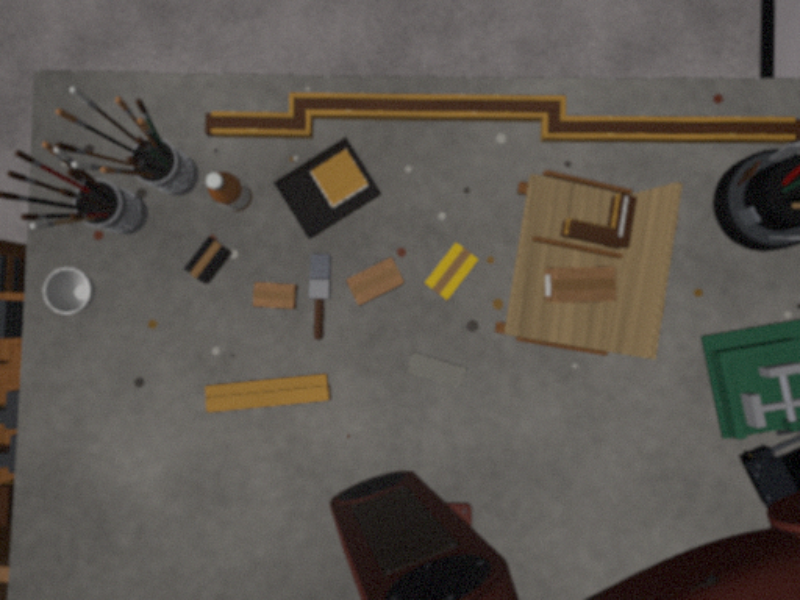

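Scene picture (800-px scale): the rack is at (280,240) with the large carton at (300,237). The brown medium carton is at (400,381), its yellow look-alike at (344,334) and the brown small carton at (494,462). In the top picture, medium is at (375,281), yellow at (452,270), small at (275,295) and the black look-alike at (208,259). Next I'll measure these from the depth images.

```bash
cat >> h.py <<'E'
def plane(P):
    c=np.median(P,0)
    for _ in range(8):
        n=np.linalg.svd(P-c,full_matrices=False)[2][2]; e=(P-c)@n; k=abs(e)<max(2*np.median(abs(e)),.001); P=P[k]; c=P.mean(0)
    return n*np.sign(n[2]+1e-9),c,e.std()
E
python3 - <<'E'
from h import *
P={}
for n in("scene","top"):
    z=np.load(n+".npz"); p=par(n); P[n]=cloud(p,z["d"])
    c=P[n].reshape(-1,3); c=c[z["d"].ravel()>0]
    b=c[(abs(c[:,0]-.45)<.2)&(abs(c[:,1]-.1)<.3)&(abs(c[:,2])<.01)]; print(n,"bench z",np.median(b[:,2]),b[:,2].std())
    for nm,x,y,h in(("medium",.56,-.045,.04),("small",.5,.29,.036),("yellow",.535,-.0+.1,.04)):
        q=c[(abs(c[:,0]-x)<.075)&(abs(c[:,1]-y)<.075)&(abs(c[:,2]-h)<.009)]
        if len(q)>20:
            r=cv2.minAreaRect((q[:,:2]*1000).astype(np.float32)); print(nm,len(q),np.median(q[:,2]),q.mean(0).round(4),r)
    # rack
    q=c[(c[:,0]>.3)&(c[:,0]<.75)&(c[:,1]>-.5)&(c[:,1]<-.15)&(c[:,2]>.01)]
    print("rack pts",len(q),q.min(0),q.max(0))
    np.save(n+"_rack.npy",q)
    # height map rows at x
    for x in (.42,.44,.46,.48,.5,.52,.54,.56,.58):
        s=q[abs(q[:,0]-x)<.006]; print(x,[(round(y,2),round(float(np.median(s[abs(s[:,1]-y)<.01][:,2])),3)) for y in np.arange(-.46,-.15,.02) if (abs(s[:,1]-y)<.01).any()])
E
```

```text
scene bench z 0.001093556919123717 0.0016598449603066
medium 635 0.04113375766474314 [ 0.5557 -0.0499  0.0404] ((553.2188720703125, -54.57353591918945), (60.515342712402344, 101.0497055053711), 54.2346305847168)
small 795 0.036828679510391704 [0.502  0.2943 0.0363] ((500.0118408203125, 290.9494934082031), (83.48695373535156, 49.993038177490234), 86.5735855102539)
yellow 809 0.04100657667111962 [0.5331 0.0984 0.0404] ((532.1028442382812, 94.25273132324219), (59.3054313659668, 102.68290710449219), 28.949525833129883)
rack pts 8766 [ 0.39876998 -0.47474462  0.0101834 ] [ 0.73893494 -0.15015331  0.17829365]
0.42 [(np.float64(-0.4), 0.174), (np.float64(-0.38), 0.145), (np.float64(-0.36), 0.078), (np.float64(-0.34), 0.04), (np.float64(-0.32), 0.044), (np.float64(-0.3), 0.048), (np.float64(-0.28), 0.057), (np.float64(-0.26), 0.067), (np.float64(-0.24), 0.078), (np.float64(-0.22), 0.084), (np.float64(-0.2), 0.089), (np.float64(-0.18), 0.096), (np.float64(-0.16), 0.088)]
0.44 [(np.float64(-0.4), 0.173), (np.float64(-0.38), 0.137), (np.float64(-0.36), 0.07), (np.float64(-0.34), 0.04), (np.floa
[... 6031 characters left out ...]
), (np.float64(-0.38), 0.078), (np.float64(-0.36), 0.086), (np.float64(-0.34), 0.09), (np.float64(-0.32), 0.096), (np.float64(-0.3), 0.101), (np.float64(-0.28), 0.105), (np.float64(-0.26), 0.109), (np.float64(-0.24), 0.106), (np.float64(-0.22), 0.076), (np.float64(-0.2), 0.081), (np.float64(-0.18), 0.086), (np.float64(-0.16), 0.084)]
0.58 [(np.float64(-0.42), 0.175), (np.float64(-0.4), 0.144), (np.float64(-0.38), 0.068), (np.float64(-0.36), 0.04), (np.float64(-0.34), 0.044), (np.float64(-0.32), 0.048), (np.float64(-0.3), 0.054), (np.float64(-0.28), 0.06), (np.float64(-0.26), 0.065), (np.float64(-0.24), 0.069), (np.float64(-0.22), 0.076), (np.float64(-0.2), 0.081), (np.float64(-0.18), 0.086)]
```

The network's best "medium_c" hit, (0.554,−0.055), is the yellow look-alike. The brown medium is at (0.531,0.094). Next I'll fit the rack frame and large carton, and enlarge a crop to confirm which items are meant.

```bash
python3 - <<'E'
from h import *
fr={}
for n in("top","scene"):
    q=np.load(n+"_rack.npy")
    bed=q[(q[:,0]>.43)&(q[:,0]<.47)&(q[:,1]>-.33)&(q[:,1]<-.2)&(q[:,2]<.09)]
    b2=q[(q[:,0]>.575)&(q[:,0]<.6)&(q[:,1]>-.34)&(q[:,1]<-.22)&(q[:,2]<.085)]
    nb,cb,e=plane(np.vstack([bed,b2])); print(n,"bed n",nb.round(4),cb.round(4),e,"tilt",np.degrees(np.arccos(nb[2])))
    h=(q-cb)@nb
    yg=np.cross(nb,[1,0,0]) # rough up-slope
    bs=q[(h>.06)&(h<.135)&(q[:,1]<-.35)&(q[:,0]>.42)&(q[:,0]<.7)]
    ns,cs,e2=plane(bs); ns*=np.sign(ns[1]); print("backstop n",ns.round(4),cs.round(4),e2,len(bs),"ang",np.degrees(np.arccos(ns@nb)))
    y=ns-(ns@nb)*nb; y/=np.linalg.norm(y); x=np.cross(y,nb); print("yaw of x",np.degrees(np.arctan2(x[1],x[0])))
    A=np.stack([x,y,nb]); 
    X=q@A.T; z0=cb@nb; y0=np.median(((bs@A.T)[:,1]))
    X-= [0,y0,z0]
    # slat points: height ~18, y in 20..180
    s=X[(abs(X[:,2]-.018)<.004)&(X[:,1]>.03)&(X[:,1]<.18)]
    print("slat hist",[(round(b*1.,3),int(a)) for a,b in zip(*np.histogram(s[:,0],bins=np.arange(X[:,0].min(),X[:,0].max(),.004))) if a>8])
    print("top backstop",np.percentile(X[(X[:,1]<0)][:,2],[50,90,97]), "bed end",np.percentile(X[abs(X[:,2])<.003][:,1],[98,99.5]))
    bx=X[(X[:,1]<-.0)&(X[:,1]>-.014)&(X[:,2]>.06)]; print("backstop x ext",bx[:,0].min(),bx[:,0].max())
    fr[n]=(A,y0,z0)
    t=X[(abs(X[:,2]-.046)<.006)&(X[:,1]>.01)&(X[:,1]<.19)&(abs(X[:,0]-(np.array([.53,0,0])@A.T)[0])<.15)]
    lab=t
    print("large cand",len(t),np.median(t[:,2]))
    print([(round(b,3),int(a)) for a,b in zip(*np.histogram(t[:,0],bins=np.arange(t[:,0].min(),t[:,0].max(),.005)))])
    np.save(n+"_t.npy",t); np.savez(n+"_fr.npz",A=A,y0=y0,z0=z0)
z=np.load("top.npz")["im"]; a=cv2.resize(z[130:230,110:410],(750,250),interpolation=cv2.INTER_CUBIC)
z=np.load("scene.npz")["im"]; b=cv2.resize(z[190:330,190:400],(510,340),interpolation=cv2.INTER_CUBIC)
b=np.pad(b,((0,0),(0,240),(0,0))); save("crop.png",np.vstack([a,b]))
E
```

```text
top bed n [-0.0359 -0.2569  0.9658] [ 0.4943 -0.2658  0.06  ] 0.0007719767976972759 tilt 15.033872072865496
backstop n [0.1366 0.9584 0.2505] [ 0.5594 -0.3941  0.1303] 0.0006092503324615551 1641 ang 90.52399192653199
yaw of x -8.101796066842159
slat hist [(np.float64(0.443), 62), (np.float64(0.447), 61), (np.float64(0.627), 19), (np.float64(0.631), 58), (np.float64(0.635), 59), (np.float64(0.751), 37), (np.float64(0.755), 59)]
top backstop [0.09037257 0.14539895 0.1471862 ] bed end [0.19967508 0.20142252]
backstop x ext 0.45138434323373466 0.7556940138172983
large cand 1190 0.04552809468124738
[(np.float64(0.523), 15), (np.float64(0.528), 29), (np.float64(0.533), 39), (np.float64(0.538), 55), (np.float64(0.543), 72), (np.float64(0.548), 73), (np.float64(0.553), 76), (np.float64(0.558), 71), (np.float64(0.563), 70), (np.float64(0.568), 73), (np.float64(0.573), 71), (np.float64(0.578), 71), (np.float64(0.583), 71), (np.float64(0.588), 50), (np.float64(0.593), 35), (np.float64(0.598), 21), (np.float64(0.603), 3), (np.float64(0.608), 0), (np.float64(0.613), 0), (np.float64(0.618), 0), (n
[... 860 characters left out ...]
29), 10), (np.float64(0.534), 14), (np.float64(0.539), 18), (np.float64(0.544), 23), (np.float64(0.549), 21), (np.float64(0.554), 23), (np.float64(0.559), 21), (np.float64(0.564), 24), (np.float64(0.569), 22), (np.float64(0.574), 22), (np.float64(0.579), 23), (np.float64(0.584), 24), (np.float64(0.589), 23), (np.float64(0.594), 16), (np.float64(0.599), 12), (np.float64(0.604), 7), (np.float64(0.609), 0), (np.float64(0.614), 0), (np.float64(0.619), 0), (np.float64(0.624), 0), (np.float64(0.629), 0), (np.float64(0.634), 0), (np.float64(0.639), 0), (np.float64(0.644), 2), (np.float64(0.649), 17), (np.float64(0.654), 21), (np.float64(0.659), 15), (np.float64(0.664), 20), (np.float64(0.669), 18)]
```

View pics/crop.png

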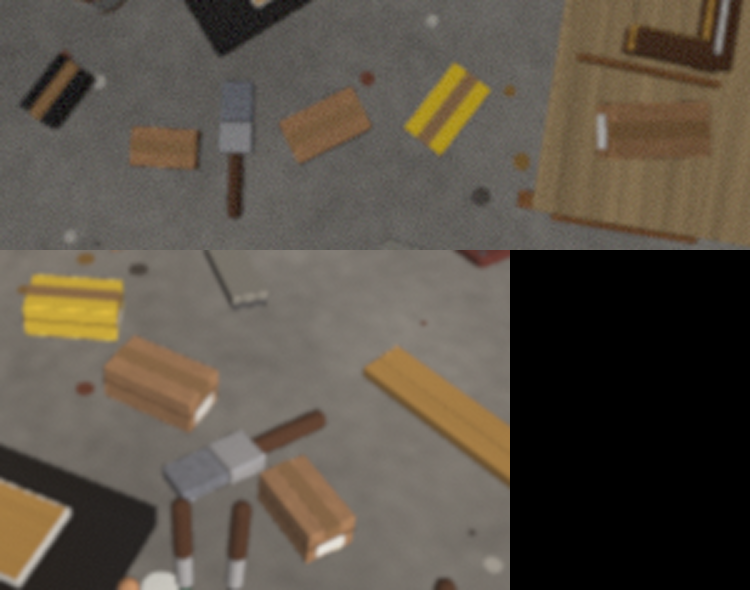

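The two medium-shaped candidates in the crop are brown (325,123) and yellow (447,110). The two small-shaped ones are brown (163,147) and black (58,90). The brown ones with tape and a label match the description; yellow and black are excluded by the task.

```bash
cat >> h.py <<'E'
RK=(R.from_euler("z",-8.2,degrees=True)*R.from_euler("x",15,degrees=True)).as_matrix()  # columns rack axes
def rows(T,Rt,s=None):
    "T tcp target, Rt target matrix; row from measured state"
    s=s or manip.get_state(); R0=R.from_quat(s["orientation"]).as_matrix()
    d=R0.T@(np.array(T)-s["tcp_pos"])/.3; r=R.from_matrix(R0.T@Rt).as_rotvec(degrees=True)/45
    n=max(np.linalg.norm(d)*.3/.05,np.linalg.norm(r)*45/8.59)
    print("ROW t",d.round(4),"r",r.round(4),"n>=",round(n,1)); return d,r
E
python3 - <<'E'
from h import *
O=None
pts={}
for n in("top","scene"):
    q=np.load(n+"_rack.npy"); X=q@RK
    h0=np.median(X[(X[:,0]>.47)&(X[:,0]<.50)][:,2]) # bed left of carton
    bed=X[(X[:,0]>.465)&(X[:,0]<.505)&(abs(X[:,2]-h0)<.004)]; h0=np.median(bed[:,2])
    bs=X[(X[:,2]>h0+.06)&(X[:,2]<h0+.135)&(X[:,0]>.46)&(X[:,0]<.62)]; 
    y0=np.median(bs[bs[:,1]<np.percentile(bs[:,1],50)+.02][:,1])
    # robust: mode of y
    hh,ee=np.histogram(bs[:,1],bins=np.arange(bs[:,1].min(),bs[:,1].max(),.001)); k=hh.argmax(); y0=bs[abs(bs[:,1]-ee[k]-.0005)<.003][:,1].mean()
    print(n,"h0",h0,"y0",y0)
    t=X-[.541,y0,h0]; pts[n]=t
    t=t[(abs(t[:,2]-.046)<.004)&(t[:,1]>.01)&(t[:,1]<.19)&(abs(t[:,0])<.09)]
    r=cv2.minAreaRect((t[:,:2]*1000).astype(np.float32)); print("large",len(t),np.median(t[:,2]),r)
    print("origin world",RK@[.541,y0,h0])
s=manip.get_state(); R0=R.from_quat(s["orientation"]).as_matrix(); p=par("wrist")
print("cam in tool",R0.T@(p["xyz"]-s["tcp_pos"]),(R0.T@p["rotation"]).round(3),p["camera_matrix"][0,0], manip.pinch_z)
E
```

```text
top h0 0.10824649187177875 y0 -0.26626782466618437
large 850 0.04590668450219476 ((23.862899780273438, 81.651123046875), (62.496849060058594, 125.28440856933594), 10.173724174499512)
origin world [ 0.49478957 -0.35945754  0.0356429 ]
scene h0 0.12306400272624642 y0 -0.26663853575037816
large 0 nan ((0.0, 0.0), (0.0, 0.0), 0.0)
origin world [ 0.49419151 -0.36360781  0.04985957]
cam in tool [ 0.06501827  0.00056089 -0.16160559] [[ 0.    -0.97  -0.245]
 [ 1.     0.    -0.002]
 [ 0.002 -0.245  0.97 ]] 274.54180056374355 0.0187
  return _methods._mean(a, axis=axis, dtype=dtype,
  ret = ret.dtype.type(ret / rcount)
```

```bash
cat >> h.py <<'E'
O=np.array([.4948,-.3600,.0356])
def tool(yaw=0):  # tool normal to bed, tool x = rack y, tool y = rack x, yaw deg about rack z
    c=RK@R.from_euler("z",yaw,degrees=True).as_matrix(); return np.stack([c[:,1],c[:,0],-c[:,2]],1)
def rk(x,y,z): return O+RK@(np.array([x,y,z])/1000)
def torack(P): return ((np.array(P)-O)@RK*1000).round(1)
E
python3 - <<'E'
from h import *
s=manip.get_state(); print(rk(24,81,170))
rows(rk(24,81,170),tool(10))
E
```

```text
[ 0.52343835 -0.32953241  0.22077173]
ROW t [ 1.0902 -0.3334  0.006 ] r [ 0.1375  0.3245 -1.456 ] n>= 7.8
```

```bash
python3 -m crank '[{"tz":-0.3},{"tz":-0.3},{"tx":0.5,"ty":-0.15,"tz":-0.3,"rz":-0.7},{"tx":0.5,"ty":-0.15,"tz":-0.3,"rz":-0.7},{"tx":0.5,"ty":-0.15,"tz":-0.3,"rz":-0.7}]' 1 20; python3 - <<'E'
from h import *
rows(rk(24,81,170),tool(10))
E
```

```text
ROW t [ 1.0902 -0.3334  0.006 ] r [ 0.1375  0.3245 -1.456 ] n>= 7.8$[0]: bad value
```

```bash
python3 -m crank '[{"tx":0,"ty":0,"tz":-0.3,"rx":0,"ry":0,"rz":0},{"tx":0,"ty":0,"tz":-0.3,"rx":0,"ry":0,"rz":0},{"tx":0.5,"ty":-0.15,"tz":-0.3,"rx":0,"ry":0,"rz":-0.7},{"tx":0.5,"ty":-0.15,"tz":-0.3,"rx":0,"ry":0,"rz":-0.7},{"tx":0.5,"ty":-0.15,"tz":-0.3,"rx":0,"ry":0,"rz":-0.7}]' 1 20; python3 - <<'E'
from h import *
rows(rk(24,81,170),tool(10))
E
```

```text
time: 1.35
tcp_pos: [0.3841, -0.46, 0.3131]
orientation: [0.899, 0.438, 0.0, 0.001]
wrist_force: [0.6, -0.7, -0.4]
finger_gap: 1.0
grip_force: 0.0
ROW t [0.6287 0.0973 0.3078] r [ 0.0599  0.3358 -0.8805] n>= 4.9
```

```bash
python3 -m crank '[{"tx":0.63,"ty":0.1,"tz":0.31,"rx":0.06,"ry":0.336,"rz":-0.88},{"tx":0.63,"ty":0.1,"tz":0.31,"rx":0.06,"ry":0.336,"rz":-0.88},{"tx":0.63,"ty":0.1,"tz":0.31,"rx":0.06,"ry":0.336,"rz":-0.88},{"tx":0.63,"ty":0.1,"tz":0.31,"rx":0.06,"ry":0.336,"rz":-0.88},{"tx":0.63,"ty":0.1,"tz":0.31,"rx":0.06,"ry":0.336,"rz":-0.88}]' && python3 -m crank '[{"tx":0,"ty":0,"tz":0,"rx":0,"ry":0,"rz":0},{"tx":0,"ty":0,"tz":0,"rx":0,"ry":0,"rz":0}]'; python3 - <<'E'
from h import *
rows(rk(24,81,170),tool(10))
p,im,d=grab("wrist"); np.savez("w1.npz",im=im,d=d,xyz=p["xyz"],rot=p["rotation"]); save("w1.png",im)
C=cloud(p,d).reshape(-1,3)[d.ravel()>0]; X=(C-O)@RK*1000
bed=X[(X[:,0]>-70)&(X[:,0]<-25)&(X[:,1]>40)&(X[:,1]<180)&(abs(X[:,2])<8)]; print("bed",len(bed),np.median(bed[:,2]))
if len(bed)>50: print(np.polyfit(bed[:,1],bed[:,2],1),np.polyfit(bed[:,0],bed[:,2],1))
bs=X[(X[:,2]>15)&(X[:,2]<130)&(abs(X[:,1])<10)&(abs(X[:,0])<90)]; print("bs",len(bs),np.median(bs[:,1]), np.polyfit(bs[:,0],bs[:,1],1) if len(bs)>50 else 0)
t=X[(abs(X[:,2]-46)<4)&(X[:,1]>10)&(X[:,1]<190)&(abs(X[:,0]-24)<60)]
print("top",len(t),np.median(t[:,2]),cv2.minAreaRect(t[:,:2].astype(np.float32)))
sl=X[(abs(X[:,2]-18)<3)&(X[:,1]>30)&(X[:,1]<180)]
print([(int(b),int(a)) for a,b in zip(*np.histogram(sl[:,0],bins=np.arange(-110,111,2))) if a>10])
E
```

```text
time: 1.85
tcp_pos: [0.5257, -0.3266, 0.2167]
orientation: [0.688, 0.713, 0.108, -0.08]
wrist_force: [-1.2, -0.5, 0.1]
finger_gap: 0.999
grip_force: 0.0
time: 2.05
tcp_pos: [0.5239, -0.3317, 0.2195]
orientation: [0.693, 0.709, 0.105, -0.077]
wrist_force: [0.3, -0.7, 0.7]
finger_gap: 1.0
grip_force: 0.0
ROW t [ 0.0082 -0.0011 -0.0023] r [ 0.0002  0.0006 -0.0112] n>= 0.1
bed 4432 -1.0588827223786381
[ 8.93725347e-05 -1.07000004e+00] [-1.08675696e-03 -1.11153847e+00]
bs 3647 -0.28774003997268344 [-0.00344567 -0.19811189]
top 6468 44.960942737489134 ((23.069013595581055, 82.11538696289062), (63.52730941772461, 118.89584350585938), 10.927530288696289)
[(-100, 147), (-98, 222), (-96, 242), (-94, 238), (-92, 127), (88, 171), (90, 213), (92, 214), (94, 215), (96, 65)]
```

View pics/w1.png

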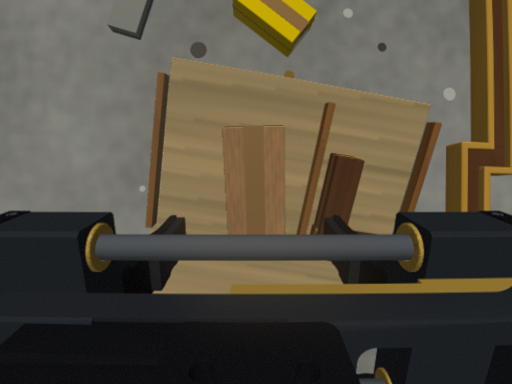

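Wrist picture: the large carton is at about (255,180), centred between the open fingers (170–335). The yellow look-alike is clear at (275,20). The rack frame only needs about a 1 mm correction. Now I'll descend and grip.

```bash
cat >> h.py <<'E'
O=O+RK@[-.001,-.0002,-.00106]
E
python3 - <<'E'
from h import *
rows(rk(24,82,6),tool(10.9))
E
```

```text
ROW t [ 0.0127 -0.0046  0.5507] r [ 0.0016  0.0017 -0.0311] n>= 3.3
```

```bash
python3 -m crank '[{"tx":0.013,"ty":-0.005,"tz":0.2,"rx":0,"ry":0,"rz":-0.03},{"tx":0.013,"ty":-0.005,"tz":0.35,"rx":0,"ry":0,"rz":-0.03},{"tx":0.013,"ty":-0.005,"tz":0.48,"rx":0,"ry":0,"rz":-0.03},{"tx":0.013,"ty":-0.005,"tz":0.55,"rx":0,"ry":0,"rz":-0.03},{"tx":0.013,"ty":-0.005,"tz":0.55,"rx":0,"ry":0,"rz":-0.03}]' && python3 -m crank '[{"tx":0,"ty":0,"tz":0,"rx":0,"ry":0,"rz":0},{"tx":0,"ty":0,"tz":0,"rx":0,"ry":0,"rz":0},{"tx":0,"ty":0,"tz":0,"rx":0,"ry":0,"rz":0},{"tx":0,"ty":0,"tz":0,"rx":0,"ry":0,"rz":0},{"tx":0,"ty":0,"tz":0,"rx":0,"ry":0,"rz":0}]' -1 20; python3 - <<'E'
from h import *
s=manip.get_state(); print(torack(s["tcp_pos"]),s["finger_gap"]*87)
rows(rk(10,70,6),tool(0))
E
```

```text
time: 2.6
tcp_pos: [0.5273, -0.2848, 0.0598]
orientation: [0.685, 0.717, 0.107, -0.076]
wrist_force: [-0.2, -0.3, 1.3]
finger_gap: 1.002
grip_force: 0.0
time: 3.1
tcp_pos: [0.5294, -0.2859, 0.0624]
orientation: [0.684, 0.718, 0.107, -0.074]
wrist_force: [1.0, -0.5, 3.7]
finger_gap: 0.729
grip_force: 20.0
[24.7 82.7  6.7] 63.39750184653118
ROW t [-0.0322 -0.0562  0.0021] r [0.0033 0.0011 0.2457] n>= 1.3
```

```bash
python3 - <<'E'
from h import *
rows(rk(0,68,7),tool(0))
E
```

```text
ROW t [-0.0323 -0.0902 -0.0013] r [0.0033 0.0011 0.2457] n>= 1.3
```

```bash
python3 -m crank '[{"tx":-0.01,"ty":-0.03,"tz":-0.001,"rx":0,"ry":0,"rz":0.08},{"tx":-0.02,"ty":-0.06,"tz":-0.001,"rx":0,"ry":0,"rz":0.16},{"tx":-0.032,"ty":-0.09,"tz":-0.001,"rx":0,"ry":0,"rz":0.246},{"tx":-0.032,"ty":-0.09,"tz":-0.001,"rx":0,"ry":0,"rz":0.246},{"tx":-0.032,"ty":-0.09,"tz":-0.001,"rx":0,"ry":0,"rz":0.246}]'; python3 - <<'E'
from h import *
s=manip.get_state(); print(torack(s["tcp_pos"]),RK.T@s["wrist_force"]); rows(rk(0,60,7),tool(0))
E
```

```text
time: 3.6
tcp_pos: [0.5023, -0.2969, 0.0584]
orientation: [0.749, 0.649, 0.099, -0.085]
wrist_force: [-2.8, -6.1, 4.8]
finger_gap: 0.735
grip_force: 20.0
[-0.6 67.5  6.7] [-1.91052988 -4.97479644  6.33743516]
ROW t [-0.025   0.002  -0.0011] r [0.0016 0.0016 0.0011] n>= 0.2
```

```bash
python3 -m crank '[{"tx":-0.012,"ty":0,"tz":0,"rx":0,"ry":0,"rz":0},{"tx":-0.02,"ty":0,"tz":0,"rx":0,"ry":0,"rz":0},{"tx":-0.026,"ty":0,"tz":0,"rx":0,"ry":0,"rz":0},{"tx":-0.03,"ty":0,"tz":0,"rx":0,"ry":0,"rz":0},{"tx":-0.03,"ty":0,"tz":0,"rx":0,"ry":0,"rz":0}]'; python3 - <<'E'
from h import *
s=manip.get_state(); print(torack(s["tcp_pos"]),RK.T@s["wrist_force"])
p,im,d=grab("wrist"); C=cloud(p,d).reshape(-1,3)[d.ravel()>0]; X=(C-O)@RK*1000
t=X[(abs(X[:,2]-46)<4)&(X[:,1]>5)&(X[:,1]<150)&(abs(X[:,0])<50)]
print(len(t),np.median(t[:,2]),t[:,:2].max(0),t[:,:2].min(0)); rows(rk(0,60,7),tool(0))
E
```

```text
time: 4.1
tcp_pos: [0.5022, -0.3025, 0.0569]
orientation: [0.748, 0.65, 0.101, -0.086]
wrist_force: [-0.3, 5.5, 11.7]
finger_gap: 0.737
grip_force: 20.0
[ 0.1 61.7  6.6] [-1.05289427  8.29014274  9.94308125]
16322 46.044227922035944 [ 31.19172054 120.88409493] [-33.41097389  47.32454611]
ROW t [-0.0059 -0.0002 -0.0013] r [ 0.0012 -0.0048  0.0036] n>= 0.0
```

```bash
python3 -m crank '[{"tx":-0.005,"ty":0,"tz":0,"rx":0,"ry":0,"rz":0},{"tx":-0.01,"ty":0,"tz":0,"rx":0,"ry":0,"rz":0},{"tx":-0.01,"ty":0,"tz":0,"rx":0,"ry":0,"rz":0}]'; cat >> h.py <<'E'
def look(z,x,y0,y1,hx=40,name=None):
    "fit top rectangle of a box whose top is at rack height z"
    p,im,d=grab("wrist"); C=cloud(p,d).reshape(-1,3)[d.ravel()>0]; X=(C-O)@RK*1000
    if name: save(name,im)
    t=X[(abs(X[:,2]-z)<4)&(X[:,1]>y0)&(X[:,1]<y1)&(abs(X[:,0]-x)<hx)]
    ys=np.arange(np.percentile(t[:,1],3),np.percentile(t[:,1],97),3); L=[];Rr=[]
    for y in ys:
        k=t[abs(t[:,1]-y)<2.0]
        if len(k)>20: L.append((y,k[:,0].min())); Rr.append((y,k[:,0].max()))
    fl=np.polyfit(*np.array(L).T,1); fr=np.polyfit(*np.array(Rr).T,1)
    c=[k for xx in np.arange(x-22,x+23,4) for k in [t[abs(t[:,0]-xx)<2]] if len(k)>20]
    e=np.array([(k[:,0].mean(),k[:,1].max()) for k in c]); fe=np.polyfit(*e.T,1)
    print("n",len(t),"z",np.median(t[:,2]).round(2),"tilt",np.polyfit(t[:,1],t[:,2],1)[0].round(4),np.polyfit(t[:,0],t[:,2],1)[0].round(4),"medianL/R",np.median(np.array(L)[:,1]).round(1),np.median(np.array(Rr)[:,1]).round(1),"yaw deg",np.degrees(-np.array([fl[0],fr[0]])).round(2),np.degrees(fe[0]).round(2),"far end",np.median(e[:,1]).round(2))
E
python3 - <<'E'
from h import *
s=manip.get_state(); print(torack(s["tcp_pos"]),RK.T@s["wrist_force"])
look(46,0,5,150)
E
```

```text
time: 4.45
tcp_pos: [0.5021, -0.3026, 0.0568]
orientation: [0.748, 0.65, 0.102, -0.088]
wrist_force: [0.3, 13.9, 17.2]
finger_gap: 0.738
grip_force: 20.0
[ 0.1 61.5  6.5] [-1.64515059 17.83465067 13.02553999]
n 16457 z 46.04 tilt -0.0008 -0.0017 medianL/R -33.0 31.0 yaw deg [-0.14  0.22] 0.17 far end 120.34
```

```bash
python3 -m crank '[{"tx":0,"ty":0,"tz":0,"rx":0,"ry":0,"rz":0},{"tx":0,"ty":0,"tz":0,"rx":0,"ry":0,"rz":0},{"tx":0,"ty":0,"tz":0,"rx":0,"ry":0,"rz":0}]' 1 && python3 -m crank '[{"tx":0.02,"ty":0,"tz":-0.15,"rx":0,"ry":0,"rz":0},{"tx":0.05,"ty":0,"tz":-0.3,"rx":0,"ry":0,"rz":0},{"tx":0.1,"ty":0,"tz":-0.45,"rx":0,"ry":0,"rz":0},{"tx":0.1,"ty":0,"tz":-0.6,"rx":0,"ry":0,"rz":0},{"tx":0.1,"ty":0,"tz":-0.6,"rx":0,"ry":0,"rz":0}]'; python3 - <<'E'
from h import *
s=manip.get_state(); print(torack(s["tcp_pos"]),RK.T@s["wrist_force"])
look(46,0,5,150)
# medium: tool straight down, refine from top cloud
P=np.load("top.npz"); C=cloud(par("top"),P["d"]).reshape(-1,3)
for nm,x,y,h in(("med",.5315,.0943,.041),("small",.4998,.290,.037)):
    q=C[(np.hypot(C[:,0]-x,C[:,1]-y)<.065)&(abs(C[:,2]-h)<.005)]*1000
    print(nm,cv2.minAreaRect(q[:,:2].astype(np.float32)))
E
```

```text
time: 4.8
tcp_pos: [0.5002, -0.3065, 0.0538]
orientation: [0.749, 0.649, 0.099, -0.086]
wrist_force: [0.2, 0.1, -0.5]
finger_gap: 0.922
grip_force: 0.0
time: 5.3
tcp_pos: [0.5002, -0.3282, 0.2437]
orientation: [0.75, 0.65, 0.099, -0.079]
wrist_force: [1.0, -0.2, 1.2]
finger_gap: 1.002
grip_force: 0.0
[  1.8  85.2 193.7] [1.06146204 0.23229742 1.22126961]
n 4622 z 46.01 tilt 0.0007 -0.0023 medianL/R -32.3 30.6 yaw deg [0.31 0.28] 0.22 far end 120.52
med ((531.2615356445312, 94.37870788574219), (56.050819396972656, 100.66841888427734), 27.52200698852539)
small ((499.8229675292969, 289.33673095703125), (80.25324249267578, 47.826568603515625), 87.32460021972656)
```

```bash
cat >> h.py <<'E'
def down(deg):  # tool down, tool y at angle deg in world
    a=np.radians(deg); c,s=np.cos(a),np.sin(a); return np.array([[-s,c,0],[c,s,0],[0,0,-1.]])
def lookw(x,y,h,r=.065):
    p,im,d=grab("wrist"); C=cloud(p,d).reshape(-1,3)[d.ravel()>0]
    q=C[(np.hypot(C[:,0]-x,C[:,1]-y)<r)&(abs(C[:,2]-h)<.005)]; b=C[(np.hypot(C[:,0]-x,C[:,1]-y)<.12)&(abs(C[:,2])<.006)]
    print(len(q),"top z",np.median(q[:,2]),"bench",np.median(b[:,2]),cv2.minAreaRect((q[:,:2]*1000).astype(np.float32))); return im
E
python3 - <<'E'
from h import *
rows([.531,.060,.2],down(27.5))
E
```

```text
ROW t [ 1.2148 -0.0809  0.4578] r [ 0.1099 -0.315  -0.789 ] n>= 7.8
```

```bash
python3 -m crank '[{"tx":0.8,"ty":-0.05,"tz":0.2,"rx":0.05,"ry":-0.15,"rz":-0.4},{"tx":0.8,"ty":-0.05,"tz":0.2,"rx":0.05,"ry":-0.15,"rz":-0.4},{"tx":0.8,"ty":-0.05,"tz":0.2,"rx":0.05,"ry":-0.15,"rz":-0.4},{"tx":0.8,"ty":-0.05,"tz":0.2,"rx":0.05,"ry":-0.15,"rz":-0.4},{"tx":0.8,"ty":-0.05,"tz":0.2,"rx":0.05,"ry":-0.15,"rz":-0.4}]'; python3 - <<'E'
from h import *
rows([.531,.060,.2],down(27.5))
E
```

```text
time: 5.85
tcp_pos: [0.5173, -0.0751, 0.2385]
orientation: [0.641, 0.764, 0.054, -0.047]
wrist_force: [1.6, -0.2, -0.7]
finger_gap: 1.002
grip_force: 0.0
ROW t [0.4129 0.1194 0.1913] r [ 0.0558 -0.1744 -0.3889] n>= 2.8
```

```bash
python3 -m crank '[{"tx":0.413,"ty":0.12,"tz":0.19,"rx":0.056,"ry":-0.174,"rz":-0.39},{"tx":0.413,"ty":0.12,"tz":0.19,"rx":0.056,"ry":-0.174,"rz":-0.39},{"tx":0.413,"ty":0.12,"tz":0.19,"rx":0.056,"ry":-0.174,"rz":-0.39},{"tx":0.413,"ty":0.12,"tz":0.19,"rx":0.056,"ry":-0.174,"rz":-0.39},{"tx":0.413,"ty":0.12,"tz":0.19,"rx":0.056,"ry":-0.174,"rz":-0.39}]'; python3 - <<'E'
from h import *
im=lookw(.531,.094,.041); save("w2.png",im)
s=manip.get_state(); print(s["tcp_pos"])
E
```

```text
time: 6.35
tcp_pos: [0.5311, 0.0585, 0.2001]
orientation: [0.517, 0.856, -0.001, -0.0]
wrist_force: [-0.4, 0.1, -0.2]
finger_gap: 0.998
grip_force: 0.0
4097 top z 0.03948501710268987 bench -0.0006113293953036447 ((530.7947998046875, 93.01473999023438), (56.2207145690918, 100.84408569335938), 27.688282012939453)
[0.53172342 0.05725602 0.2008711 ]
```

View pics/w2.png

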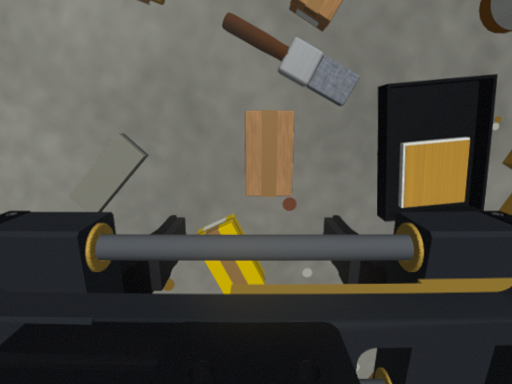

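Wrist picture: the brown medium carton is at (270,152), aligned with the tool. The yellow one is at (232,255), and the brush and tray are clear of it.

```bash
python3 - <<'E'
from h import *
rows([.529,.0965,.006],down(27.7))
E
```

```text
ROW t [0.1209 0.0528 0.6494] r [-0.0006  0.0015 -0.0031] n>= 4.0
```

```bash
python3 -m crank '[{"tx":0.12,"ty":0.053,"tz":0.1,"rx":0,"ry":0,"rz":-0.003},{"tx":0.12,"ty":0.053,"tz":0.25,"rx":0,"ry":0,"rz":-0.003},{"tx":0.12,"ty":0.053,"tz":0.4,"rx":0,"ry":0,"rz":-0.003},{"tx":0.12,"ty":0.053,"tz":0.55,"rx":0,"ry":0,"rz":-0.003},{"tx":0.12,"ty":0.053,"tz":0.65,"rx":0,"ry":0,"rz":-0.003}]' && python3 -m crank '[{"tx":0,"ty":0,"tz":0,"rx":0,"ry":0,"rz":0},{"tx":0,"ty":0,"tz":0,"rx":0,"ry":0,"rz":0},{"tx":0,"ty":0,"tz":0,"rx":0,"ry":0,"rz":0},{"tx":0,"ty":0,"tz":0,"rx":0,"ry":0,"rz":0},{"tx":0,"ty":0,"tz":0,"rx":0,"ry":0,"rz":0}]' -1 25 && python3 -m crank '[{"tx":0,"ty":0,"tz":0,"rx":0,"ry":0,"rz":0},{"tx":0,"ty":0,"tz":0,"rx":0,"ry":0,"rz":0}]'; python3 - <<'E'
from h import *
s=manip.get_state(); print(s["tcp_pos"],s["finger_gap"]*87)
E
```

```text
time: 6.9
tcp_pos: [0.5287, 0.0943, 0.0039]
orientation: [0.519, 0.855, -0.001, -0.0]
wrist_force: [-0.5, -0.6, -0.2]
finger_gap: 1.0
grip_force: 0.0
time: 7.4
tcp_pos: [0.5313, 0.0963, 0.0088]
orientation: [0.518, 0.856, 0.001, 0.002]
wrist_force: [-1.6, -1.8, 2.8]
finger_gap: 0.643
grip_force: 25.0
time: 7.6
tcp_pos: [0.5313, 0.0963, 0.0088]
orientation: [0.517, 0.856, 0.0, 0.002]
wrist_force: [-1.3, -2.3, 7.0]
finger_gap: 0.643
grip_force: 25.0
[0.53134049 0.09630678 0.00876956] 55.90247189483877
```

```bash
python3 -m crank '[{"tx":0,"ty":0,"tz":-0.1,"rx":0,"ry":0,"rz":0},{"tx":0,"ty":0,"tz":-0.25,"rx":0,"ry":0,"rz":0},{"tx":0,"ty":0,"tz":-0.4,"rx":0,"ry":0,"rz":0},{"tx":-0.1,"ty":0,"tz":-0.55,"rx":0,"ry":0,"rz":0},{"tx":-0.25,"ty":0,"tz":-0.65,"rx":0,"ry":0,"rz":0}]'; python3 - <<'E'
from h import *
rows(rk(0,80,165),tool(0))
E
```

```text
time: 8.1
tcp_pos: [0.5622, 0.0373, 0.2014]
orientation: [0.516, 0.857, 0.001, 0.003]
wrist_force: [0.9, 0.3, -3.5]
finger_gap: 0.642
grip_force: 25.0
ROW t [-0.9703 -0.7522 -0.0451] r [-0.0974  0.3238  0.798 ] n>= 7.4
```

```bash
python3 -m crank '[{"tx":-0.6,"ty":-0.45,"tz":-0.1,"rx":-0.06,"ry":0.2,"rz":0.5},{"tx":-0.6,"ty":-0.45,"tz":-0.1,"rx":-0.06,"ry":0.2,"rz":0.5},{"tx":-0.6,"ty":-0.45,"tz":-0.1,"rx":-0.06,"ry":0.2,"rz":0.5},{"tx":-0.6,"ty":-0.45,"tz":-0.1,"rx":-0.06,"ry":0.2,"rz":0.5},{"tx":-0.6,"ty":-0.45,"tz":-0.1,"rx":-0.06,"ry":0.2,"rz":0.5}]'; python3 - <<'E'
from h import *
rows(rk(0,80,165),tool(0))
E
```

```text
time: 8.6
tcp_pos: [0.5245, -0.1902, 0.2282]
orientation: [0.674, 0.734, 0.06, -0.053]
wrist_force: [0.4, 0.4, -2.4]
finger_gap: 0.639
grip_force: 25.0
ROW t [-0.4437 -0.1243 -0.0277] r [-0.0387  0.1269  0.2882] n>= 2.8
```

```bash
python3 -m crank '[{"tx":-0.444,"ty":-0.124,"tz":-0.028,"rx":-0.039,"ry":0.127,"rz":0.288},{"tx":-0.444,"ty":-0.124,"tz":-0.028,"rx":-0.039,"ry":0.127,"rz":0.288},{"tx":-0.444,"ty":-0.124,"tz":-0.028,"rx":-0.039,"ry":0.127,"rz":0.288},{"tx":-0.444,"ty":-0.124,"tz":-0.028,"rx":-0.039,"ry":0.127,"rz":0.288},{"tx":-0.444,"ty":-0.124,"tz":-0.028,"rx":-0.039,"ry":0.127,"rz":0.288}]'; python3 - <<'E'
from h import *
s=manip.get_state(); print(torack(s["tcp_pos"])); rows(rk(0,66,60),tool(0))
p,im,d=grab("wrist"); C=cloud(p,d).reshape(-1,3)[d.ravel()>0]
X=((C-s["tcp_pos"])@R.from_quat(s["orientation"]).as_matrix())*1000  # tool frame
t=X[(abs(X[:,0])<70)&(abs(X[:,1])<35)&(X[:,2]<15)&(X[:,2]>-45)]
print(len(t)); h=np.histogram(t[:,2],bins=np.arange(-45,16,3)); print(list(zip(h[1].astype(int),h[0])))
k=t[(t[:,2]<-25)]; print("far x",np.percentile(k[:,0],[98,99.5]) if len(k) else 0, np.percentile(k[:,1],[1,99]),np.polyfit(k[:,0],k[:,2],1))
E
```

```text
time: 9.1
tcp_pos: [0.4999, -0.3221, 0.2133]
orientation: [0.749, 0.65, 0.099, -0.087]
wrist_force: [-0.4, -0.0, -2.1]
finger_gap: 0.642
grip_force: 25.0
[  0.6  83.1 162.8]
ROW t [-0.058  -0.0016  0.3426] r [-0.002  -0.0035  0.0019] n>= 2.1
11831
[(np.int64(-45), np.int64(65)), (np.int64(-42), np.int64(54)), (np.int64(-39), np.int64(44)), (np.int64(-36), np.int64(25)), (np.int64(-33), np.int64(10092)), (np.int64(-30), np.int64(521)), (np.int64(-27), np.int64(165)), (np.int64(-24), np.int64(154)), (np.int64(-21), np.int64(97)), (np.int64(-18), np.int64(85)), (np.int64(-15), np.int64(202)), (np.int64(-12), np.int64(29)), (np.int64(-9), np.int64(71)), (np.int64(-6), np.int64(89)), (np.int64(-3), np.int64(32)), (np.int64(0), np.int64(73)), (np.int64(3), np.int64(31)), (np.int64(6), np.int64(2)), (np.int64(9), np.int64(0)), (np.int64(12), np.int64(0))]
far x [46.37603188 46.95944812] [-28.81684779  26.8308161 ] [ 9.57441507e-03 -3.13903849e+01]
```

```bash
python3 -m crank '[{"tx":-0.055,"ty":-0.002,"tz":0.1,"rx":0,"ry":-0.003,"rz":0},{"tx":-0.055,"ty":-0.002,"tz":0.2,"rx":0,"ry":-0.003,"rz":0},{"tx":-0.055,"ty":-0.002,"tz":0.28,"rx":0,"ry":-0.003,"rz":0},{"tx":-0.055,"ty":-0.002,"tz":0.342,"rx":0,"ry":-0.003,"rz":0},{"tx":-0.055,"ty":-0.002,"tz":0.342,"rx":0,"ry":-0.003,"rz":0}]' && python3 -m crank '[{"tx":0,"ty":0,"tz":0,"rx":0,"ry":0,"rz":0}]'; python3 - <<'E'
from h import *
s=manip.get_state(); print(torack(s["tcp_pos"]),RK.T@s["wrist_force"]); rows(rk(0,57,54.5),tool(0))
E
```

```text
time: 9.65
tcp_pos: [0.5005, -0.3069, 0.1081]
orientation: [0.747, 0.651, 0.098, -0.088]
wrist_force: [-0.7, 0.3, -2.6]
finger_gap: 0.641
grip_force: 25.0
time: 9.75
tcp_pos: [0.5021, -0.3097, 0.1114]
orientation: [0.748, 0.651, 0.098, -0.085]
wrist_force: [-0.7, -0.3, -1.7]
finger_gap: 0.642
grip_force: 25.0
[ 1.  68.9 61.1] [-0.63785251 -0.86794896 -1.53442937]
ROW t [-0.0397 -0.0035  0.0222] r [-0.0016  0.001   0.0071] n>= 0.3
```

```bash
python3 -m crank '[{"tx":-0.02,"ty":-0.003,"tz":0.013,"rx":0,"ry":0,"rz":0.006},{"tx":-0.04,"ty":-0.003,"tz":0.013,"rx":0,"ry":0,"rz":0.006},{"tx":-0.045,"ty":-0.003,"tz":0.02,"rx":0,"ry":0,"rz":0.006},{"tx":-0.048,"ty":-0.003,"tz":0.022,"rx":0,"ry":0,"rz":0.006},{"tx":-0.05,"ty":-0.003,"tz":0.022,"rx":0,"ry":0,"rz":0.006}]'; python3 - <<'E'
from h import *
s=manip.get_state(); print(torack(s["tcp_pos"]),RK.T@s["wrist_force"]); look(86,0,5,150)
rows(rk(0,52,54.5),tool(0))
E
```

```text
time: 10.25
tcp_pos: [0.4993, -0.3228, 0.1015]
orientation: [0.75, 0.649, 0.099, -0.086]
wrist_force: [-0.0, 6.9, 4.7]
finger_gap: 0.641
grip_force: 25.0
[ 0.2 53.5 55. ] [-1.03381293  7.8185037   2.74216258]
n 10675 z 86.1 tilt 0.0 -0.0036 medianL/R -28.6 27.4 yaw deg [-1.25  0.81] -0.21 far end 100.31
ROW t [-0.0049 -0.0006  0.0017] r [-0.0002 -0.0013 -0.0012] n>= 0.0
```

```bash
python3 -m crank '[{"tx":-0.005,"ty":0,"tz":0.003,"rx":0,"ry":0,"rz":0},{"tx":-0.007,"ty":0,"tz":0.003,"rx":0,"ry":0,"rz":0},{"tx":-0.007,"ty":0,"tz":0.003,"rx":0,"ry":0,"rz":0}]'; python3 - <<'E'
from h import *
s=manip.get_state(); print(torack(s["tcp_pos"]),RK.T@s["wrist_force"]); look(86,0,5,150); look(46,0,103,150)
E
```

```text
time: 10.6
tcp_pos: [0.4993, -0.3228, 0.1014]
orientation: [0.749, 0.649, 0.1, -0.087]
wrist_force: [-2.8, 12.5, 12.9]
finger_gap: 0.642
grip_force: 25.0
[ 0.2 53.4 54.9] [-4.55612471 14.87448617  9.40072256]
n 10719 z 86.07 tilt -0.0014 -0.0026 medianL/R -28.5 27.3 yaw deg [-1.37  0.86] -0.09 far end 100.28
n 3029 z 46.05 tilt -0.0087 -0.0018 medianL/R -32.8 30.9 yaw deg [-0.07 -0.83] -0.04 far end 120.38
```

```bash
python3 -m crank '[{"tx":0,"ty":0,"tz":0,"rx":0,"ry":0,"rz":0},{"tx":0,"ty":0,"tz":0,"rx":0,"ry":0,"rz":0},{"tx":0,"ty":0,"tz":0,"rx":0,"ry":0,"rz":0}]' 1 && python3 -m crank '[{"tx":0.02,"ty":0,"tz":-0.15,"rx":0,"ry":0,"rz":0},{"tx":0.06,"ty":0,"tz":-0.3,"rx":0,"ry":0,"rz":0},{"tx":0.12,"ty":0,"tz":-0.45,"rx":0,"ry":0,"rz":0},{"tx":0.12,"ty":0,"tz":-0.5,"rx":0,"ry":0,"rz":0},{"tx":0.12,"ty":0,"tz":-0.5,"rx":0,"ry":0,"rz":0}]'; python3 - <<'E'
from h import *
look(86,0,5,150); look(46,0,104,150)
rows([.4998,.255,.2],down(-2.7))
E
```

```text
time: 11.0
tcp_pos: [0.4986, -0.3259, 0.0993]
orientation: [0.75, 0.649, 0.098, -0.085]
wrist_force: [-0.1, -0.1, 0.9]
finger_gap: 0.828
grip_force: 0.0
time: 11.5
tcp_pos: [0.4993, -0.3311, 0.2568]
orientation: [0.75, 0.649, 0.098, -0.082]
wrist_force: [-0.2, 0.6, -1.0]
finger_gap: 0.994
grip_force: 0.0
n 3225 z 85.99 tilt 0.0015 -0.0025 medianL/R -28.2 26.8 yaw deg [-0.08 -0.1 ] -0.45 far end 100.23
n 788 z 46.0 tilt -0.0036 -0.0049 medianL/R -32.6 30.5 yaw deg [-1.4   1.03] 0.39 far end 120.67
ROW t [ 1.8173 -0.273   0.6662] r [ 0.0131 -0.333  -0.1238] n>= 11.7
```

```bash
python3 -m crank '[{"tx":0.8,"ty":-0.12,"tz":0.15,"rx":0.01,"ry":-0.16,"rz":-0.06},{"tx":0.8,"ty":-0.12,"tz":0.15,"rx":0.01,"ry":-0.16,"rz":-0.06},{"tx":0.8,"ty":-0.12,"tz":0.15,"rx":0.01,"ry":-0.16,"rz":-0.06},{"tx":0.8,"ty":-0.12,"tz":0.15,"rx":0.01,"ry":-0.16,"rz":-0.06},{"tx":0.8,"ty":-0.12,"tz":0.15,"rx":0.01,"ry":-0.16,"rz":-0.06}]'; python3 - <<'E'
from h import *
rows([.4998,.255,.2],down(-2.7))
E
```

```text
time: 12.1
tcp_pos: [0.4958, -0.0805, 0.2686]
orientation: [0.739, 0.67, 0.049, -0.048]
wrist_force: [1.2, 0.0, 0.7]
finger_gap: 0.998
grip_force: 0.0
ROW t [ 1.0727 -0.0936  0.3793] r [-0.0015 -0.1746 -0.0633] n>= 6.8
```

```bash
python3 -m crank '[{"tx":0.8,"ty":-0.07,"tz":0.28,"rx":0,"ry":-0.175,"rz":-0.06},{"tx":0.8,"ty":-0.07,"tz":0.28,"rx":0,"ry":-0.175,"rz":-0.06},{"tx":0.8,"ty":-0.07,"tz":0.28,"rx":0,"ry":-0.175,"rz":-0.06},{"tx":0.8,"ty":-0.07,"tz":0.28,"rx":0,"ry":-0.175,"rz":-0.06},{"tx":0.8,"ty":-0.07,"tz":0.28,"rx":0,"ry":-0.175,"rz":-0.06}]' && python3 -m crank '[{"tx":0.2,"ty":0,"tz":0,"rx":0,"ry":0,"rz":0},{"tx":0.27,"ty":0,"tz":0.02,"rx":0,"ry":0,"rz":0},{"tx":0.27,"ty":0,"tz":0.02,"rx":0,"ry":0,"rz":0}]'; python3 - <<'E'
from h import *
im=lookw(.4998,.290,.0365,.05); save("w3.png",im); s=manip.get_state(); print(s["tcp_pos"])
rows([.4998,.294,.006],down(-2.7))
E
```

```text
time: 12.6
tcp_pos: [0.4985, 0.1622, 0.2187]
orientation: [0.724, 0.69, -0.002, 0.001]
wrist_force: [1.1, 0.6, -0.8]
finger_gap: 1.002
grip_force: 0.0
time: 12.9
tcp_pos: [0.5019, 0.2443, 0.2116]
orientation: [0.723, 0.691, -0.002, 0.0]
wrist_force: [0.3, 0.0, -1.0]
finger_gap: 1.0
grip_force: 0.0
2661 top z 0.0355092497056832 bench -0.0005514429128103127 ((498.648681640625, 289.9721374511719), (81.49922943115234, 47.80548095703125), 88.27630615234375)
[0.50228876 0.24232478 0.21218684]
ROW t [ 0.1749 -0.0145  0.6865] r [-0.0031  0.006   0.0017] n>= 4.3
```

View pics/w3.png

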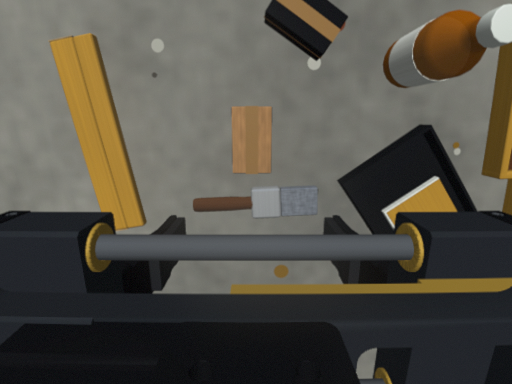

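Wrist picture: the brown small carton is at (252,140). The brush is at (255,200), the black look-alike at (305,20) and the moulding at (98,130), all clear of the fingers.

```bash
python3 -m crank '[{"tx":0.175,"ty":-0.012,"tz":0.1,"rx":0,"ry":0.005,"rz":-0.01},{"tx":0.175,"ty":-0.012,"tz":0.25,"rx":0,"ry":0.005,"rz":-0.01},{"tx":0.175,"ty":-0.012,"tz":0.4,"rx":0,"ry":0.005,"rz":-0.01},{"tx":0.175,"ty":-0.012,"tz":0.55,"rx":0,"ry":0.005,"rz":-0.01},{"tx":0.175,"ty":-0.012,"tz":0.68,"rx":0,"ry":0.005,"rz":-0.01}]' && python3 -m crank '[{"tx":0,"ty":0,"tz":0,"rx":0,"ry":0,"rz":0},{"tx":0,"ty":0,"tz":0,"rx":0,"ry":0,"rz":0},{"tx":0,"ty":0,"tz":0,"rx":0,"ry":0,"rz":0},{"tx":0,"ty":0,"tz":0,"rx":0,"ry":0,"rz":0},{"tx":0,"ty":0,"tz":0,"rx":0,"ry":0,"rz":0}]' -1 20 && python3 -m crank '[{"tx":0,"ty":0,"tz":0,"rx":0,"ry":0,"rz":0},{"tx":0,"ty":0,"tz":0,"rx":0,"ry":0,"rz":0},{"tx":0,"ty":0,"tz":0,"rx":0,"ry":0,"rz":0}]'; python3 - <<'E'
from h import *
s=manip.get_state(); print(s["tcp_pos"],s["finger_gap"]*87)
E
```

```text
time: 13.45
tcp_pos: [0.5022, 0.291, 0.008]
orientation: [0.722, 0.692, -0.0, 0.0]
wrist_force: [0.6, 0.5, -0.4]
finger_gap: 1.0
grip_force: 0.0
time: 13.95
tcp_pos: [0.5052, 0.294, 0.0143]
orientation: [0.722, 0.692, 0.003, 0.001]
wrist_force: [-3.8, -0.3, 2.0]
finger_gap: 0.627
grip_force: 1.7
time: 14.25
tcp_pos: [0.5044, 0.2939, 0.0134]
orientation: [0.722, 0.692, 0.002, 0.001]
wrist_force: [-3.6, 0.1, 9.1]
finger_gap: 0.55
grip_force: 20.0
[0.50436307 0.29391744 0.01340775] 47.86065910497786
```

```bash
python3 -m crank '[{"tx":0,"ty":0,"tz":0,"rx":0,"ry":0,"rz":0},{"tx":0,"ty":0,"tz":0,"rx":0,"ry":0,"rz":0},{"tx":0,"ty":0,"tz":0,"rx":0,"ry":0,"rz":0}]' 0.4; python3 - <<'E'
from h import *
s=manip.get_state(); print(s["tcp_pos"],s["finger_gap"]*87); rows([.5044,.294,.006],down(-2.5)); lookw(.502,.290,.0365,.05)
E
```

```text
time: 14.55
tcp_pos: [0.5045, 0.2935, 0.0121]
orientation: [0.722, 0.692, 0.002, 0.001]
wrist_force: [0.2, -0.5, -0.4]
finger_gap: 0.678
grip_force: 0.0
[0.50453667 0.293507   0.01214774] 58.97290392911088
ROW t [ 0.0016 -0.0006  0.0205] r [ 0.0055 -0.0023  0.0028] n>= 0.1
7149 top z 0.03549296007418959 bench -0.000554920737955461 ((503.5961608886719, 299.8071594238281), (60.69413757324219, 79.12002563476562), 87.55745697021484)
```

```bash
python3 -m crank '[{"tx":0.002,"ty":0,"tz":0.01,"rx":0.005,"ry":-0.002,"rz":0.003},{"tx":0.002,"ty":0,"tz":0.023,"rx":0.005,"ry":-0.002,"rz":0.003},{"tx":0.002,"ty":0,"tz":0.023,"rx":0.005,"ry":-0.002,"rz":0.003}]' && python3 -m crank '[{"tx":0,"ty":0,"tz":0,"rx":0,"ry":0,"rz":0},{"tx":0,"ty":0,"tz":0,"rx":0,"ry":0,"rz":0},{"tx":0,"ty":0,"tz":0,"rx":0,"ry":0,"rz":0},{"tx":0,"ty":0,"tz":0,"rx":0,"ry":0,"rz":0},{"tx":0,"ty":0,"tz":0,"rx":0,"ry":0,"rz":0}]' -1 20; python3 - <<'E'
from h import *
s=manip.get_state(); print(s["tcp_pos"],s["finger_gap"]*87,s["wrist_force"])
E
```

```text
time: 14.9
tcp_pos: [0.5037, 0.2938, 0.0041]
orientation: [0.722, 0.691, -0.001, -0.0]
wrist_force: [-0.5, -0.1, -0.1]
finger_gap: 0.697
grip_force: 0.0
time: 15.4
tcp_pos: [0.5044, 0.2941, 0.0052]
orientation: [0.722, 0.691, 0.0, -0.0]
wrist_force: [0.1, -0.8, -0.2]
finger_gap: 0.55
grip_force: 20.0
[0.50438099 0.29412402 0.00515837] 47.88333427074894 [ 0.12988912 -0.83554734 -0.20970183]
```

```bash
python3 -m crank '[{"tx":0,"ty":0,"tz":-0.1,"rx":0,"ry":0,"rz":0},{"tx":0,"ty":0,"tz":-0.25,"rx":0,"ry":0,"rz":0},{"tx":0,"ty":0,"tz":-0.4,"rx":0,"ry":0,"rz":0},{"tx":0,"ty":0,"tz":-0.56,"rx":0,"ry":0,"rz":0},{"tx":-0.1,"ty":0,"tz":-0.7,"rx":0,"ry":0,"rz":0}]' && python3 -m crank '[{"tx":-0.8,"ty":0,"tz":-0.15,"rx":0,"ry":0.16,"rz":0.06},{"tx":-0.8,"ty":0,"tz":-0.15,"rx":0,"ry":0.16,"rz":0.06},{"tx":-0.8,"ty":0,"tz":-0.15,"rx":0,"ry":0.16,"rz":0.06},{"tx":-0.8,"ty":0,"tz":-0.15,"rx":0,"ry":0.16,"rz":0.06},{"tx":-0.8,"ty":0,"tz":-0.15,"rx":0,"ry":0.16,"rz":0.06}]'; python3 - <<'E'
from h import *
rows(rk(0,85,165),tool(0))
E
```

```text
time: 15.9
tcp_pos: [0.503, 0.267, 0.2162]
orientation: [0.721, 0.692, 0.001, -0.0]
wrist_force: [2.2, -0.4, -2.5]
finger_gap: 0.546
grip_force: 20.0
time: 16.4
tcp_pos: [0.4917, 0.023, 0.2589]
orientation: [0.737, 0.673, 0.045, -0.043]
wrist_force: [1.8, 0.3, -1.9]
finger_gap: 0.549
grip_force: 20.0
ROW t [-1.1478e+00  1.3090e-01 -7.0000e-04] r [-0.0171  0.1739  0.0638] n>= 6.9
```

```bash
python3 -m crank '[{"tx":-0.8,"ty":0.08,"tz":-0.1,"rx":0,"ry":0.17,"rz":0.06},{"tx":-0.8,"ty":0.08,"tz":-0.1,"rx":0,"ry":0.17,"rz":0.06},{"tx":-0.8,"ty":0.08,"tz":-0.1,"rx":0,"ry":0.17,"rz":0.06},{"tx":-0.8,"ty":0.08,"tz":-0.1,"rx":0,"ry":0.17,"rz":0.06},{"tx":-0.8,"ty":0.08,"tz":-0.1,"rx":0,"ry":0.17,"rz":0.06}]'; python3 - <<'E'
from h import *
rows(rk(0,80,165),tool(0))
E
```

```text
time: 16.9
tcp_pos: [0.4937, -0.2203, 0.2578]
orientation: [0.748, 0.65, 0.093, -0.09]
wrist_force: [0.5, -0.4, -3.2]
finger_gap: 0.551
grip_force: 20.0
ROW t [-0.3704  0.067   0.0498] r [-0.0176  0.0038  0.0017] n>= 2.3
```

```bash
python3 -m crank '[{"tx":-0.37,"ty":0.067,"tz":0.05,"rx":-0.017,"ry":0.004,"rz":0.002},{"tx":-0.37,"ty":0.067,"tz":0.05,"rx":-0.017,"ry":0.004,"rz":0.002},{"tx":-0.37,"ty":0.067,"tz":0.05,"rx":-0.017,"ry":0.004,"rz":0.002},{"tx":-0.37,"ty":0.067,"tz":0.05,"rx":-0.017,"ry":0.004,"rz":0.002},{"tx":-0.37,"ty":0.067,"tz":0.05,"rx":-0.017,"ry":0.004,"rz":0.002}]'; python3 - <<'E'
from h import *
s=manip.get_state(); print(torack(s["tcp_pos"])); rows(rk(0,58,96),tool(0))
p,im,d=grab("wrist"); C=cloud(p,d).reshape(-1,3)[d.ravel()>0]
X=((C-s["tcp_pos"])@R.from_quat(s["orientation"]).as_matrix())*1000
t=X[(abs(X[:,0])<70)&(abs(X[:,1])<30)&(X[:,2]<-24)&(X[:,2]>-36)]
print(len(t),"top z",np.median(t[:,2]),"far x",np.percentile(t[:,0],[98,99.5]), np.percentile(t[:,1],[1,99]),np.polyfit(t[:,0],t[:,2],1))
look(86,0,5,150)
E
```

```text
time: 17.4
tcp_pos: [0.4997, -0.322, 0.2149]
orientation: [0.749, 0.649, 0.099, -0.086]
wrist_force: [0.4, -0.3, -2.7]
finger_gap: 0.545
grip_force: 20.0
[  0.4  83.6 164.4]
ROW t [-0.0857 -0.0012  0.2278] r [-0.0012 -0.002   0.0011] n>= 1.5
7038 top z -30.658677706565975 far x [35.05984399 35.56141672] [-24.47747958  23.01159373] [ 8.41380773e-03 -3.06247850e+01]Traceback (most recent call last):
  File "<stdin>", line 7, in <module>
  File "h.py", line 47, in look
    ys=np.arange(np.percentile(t[:,1],3),np.percentile(t[:,1],97),3); L=[];Rr=[]
                 ~~~~~~~~~~~~~^^^^^^^^^^
    return _quantile_unchecked(
        a, q, axis, out, overwrite_input, method, keepdims, weights)
    return _ureduce(a,
                    func=_quantile_ureduce_func,
    ...<5 lines>...
                    overwrite_input=overwrite_input,
                    method=method)
    r = func(a, **kwargs)
    result = _quantile(arr,
                       quantiles=q,
    ...<2 lines>...
                       out=out,
                       weights=wgt)
    slices_having_nans = np.isnan(arr[-1, ...])
                                  ~~~^^^^^^^^^
IndexError: index -1 is out of bounds for axis 0 with size 0
```

```bash
python3 -m crank '[{"tx":-0.085,"ty":-0.001,"tz":0.08,"rx":0,"ry":-0.002,"rz":0},{"tx":-0.085,"ty":-0.001,"tz":0.15,"rx":0,"ry":-0.002,"rz":0},{"tx":-0.085,"ty":-0.001,"tz":0.2,"rx":0,"ry":-0.002,"rz":0},{"tx":-0.085,"ty":-0.001,"tz":0.228,"rx":0,"ry":-0.002,"rz":0},{"tx":-0.085,"ty":-0.001,"tz":0.228,"rx":0,"ry":-0.002,"rz":0}]' && python3 -m crank '[{"tx":0,"ty":0,"tz":0,"rx":0,"ry":0,"rz":0}]'; python3 - <<'E'
from h import *
s=manip.get_state(); print(torack(s["tcp_pos"]),RK.T@s["wrist_force"]); rows(rk(0,46,91),tool(0))
E
```

```text
time: 18.0
tcp_pos: [0.4985, -0.3281, 0.142]
orientation: [0.749, 0.65, 0.098, -0.086]
wrist_force: [0.4, 0.7, -3.5]
finger_gap: 0.547
grip_force: 20.0
time: 18.1
tcp_pos: [0.4992, -0.3297, 0.1437]
orientation: [0.749, 0.65, 0.098, -0.084]
wrist_force: [-0.6, 0.0, -3.4]
finger_gap: 0.552
grip_force: 20.0
[ 1.  57.8 97.5] [-0.64660371 -0.94285212 -3.31235587]
ROW t [-0.0392 -0.0034  0.0218] r [0.0012 0.0029 0.0029] n>= 0.3
```

```bash
python3 -m crank '[{"tx":-0.02,"ty":-0.003,"tz":0.01,"rx":0,"ry":0.002,"rz":0.003},{"tx":-0.034,"ty":-0.003,"tz":0.013,"rx":0,"ry":0.002,"rz":0.003},{"tx":-0.04,"ty":-0.003,"tz":0.019,"rx":0,"ry":0.002,"rz":0.003},{"tx":-0.044,"ty":-0.003,"tz":0.022,"rx":0,"ry":0.002,"rz":0.003},{"tx":-0.047,"ty":-0.003,"tz":0.022,"rx":0,"ry":0.002,"rz":0.003}]'; python3 - <<'E'
from h import *
s=manip.get_state(); print(torack(s["tcp_pos"]),RK.T@s["wrist_force"]); look(122,0,5,150); look(86,0,84,150); look(46,0,103,150)
E
```

```text
time: 18.6
tcp_pos: [0.4964, -0.3401, 0.1344]
orientation: [0.749, 0.649, 0.1, -0.087]
wrist_force: [-2.7, 9.4, 9.3]
finger_gap: 0.551
grip_force: 20.0
[-0.3 45.  91.3] [-3.98839877 11.0389116   6.67822538]
n 6947 z 122.0 tilt -0.0028 -0.0022 medianL/R -25.2 22.9 yaw deg [-0.72  0.79] -0.18 far end 80.31
n 2479 z 86.04 tilt -0.0092 -0.001 medianL/R -28.4 27.1 yaw deg [-2.42 -1.55] -0.09 far end 100.22
n 2101 z 46.06 tilt -0.0131 -0.0002 medianL/R -32.9 30.6 yaw deg [ 2.42 -1.75] -0.09 far end 120.3
```

```bash
python3 -m crank '[{"tx":0,"ty":0,"tz":0,"rx":0,"ry":0,"rz":0},{"tx":0,"ty":0,"tz":0,"rx":0,"ry":0,"rz":0},{"tx":0,"ty":0,"tz":0,"rx":0,"ry":0,"rz":0},{"tx":0,"ty":0,"tz":0,"rx":0,"ry":0,"rz":0}]' 1 && python3 -m crank '[{"tx":0.02,"ty":0,"tz":-0.15,"rx":0,"ry":0,"rz":0},{"tx":0.06,"ty":0,"tz":-0.3,"rx":0,"ry":0,"rz":0},{"tx":0.12,"ty":0,"tz":-0.45,"rx":0,"ry":0,"rz":0},{"tx":0.2,"ty":0,"tz":-0.45,"rx":0,"ry":0,"rz":0},{"tx":0.25,"ty":0,"tz":-0.45,"rx":0,"ry":0,"rz":0}]'; python3 - <<'E'
from h import *
look(122,0,5,150); look(86,0,84,150); look(46,0,104,150,name="w4.png")
E
```

```text
time: 19.15
tcp_pos: [0.4959, -0.3418, 0.1325]
orientation: [0.75, 0.649, 0.099, -0.085]
wrist_force: [-0.0, -0.9, -0.4]
finger_gap: 0.83
grip_force: 0.0
time: 19.65
tcp_pos: [0.5022, -0.3043, 0.2847]
orientation: [0.75, 0.649, 0.099, -0.084]
wrist_force: [0.0, -0.3, -0.1]
finger_gap: 0.993
grip_force: 0.0
n 1475 z 121.91 tilt -0.0054 -0.0026 medianL/R -24.8 22.1 yaw deg [-0.09 -0.09] -0.13 far end 80.57
n 684 z 85.88 tilt -0.0378 0.002 medianL/R -27.8 26.4 yaw deg [-0.84  0.55] -0.23 far end 100.24
n 667 z 45.91 tilt -0.0461 -0.0013 medianL/R -32.5 29.7 yaw deg [-0.88  0.58] 0.08 far end 120.6
```

View pics/w4.png

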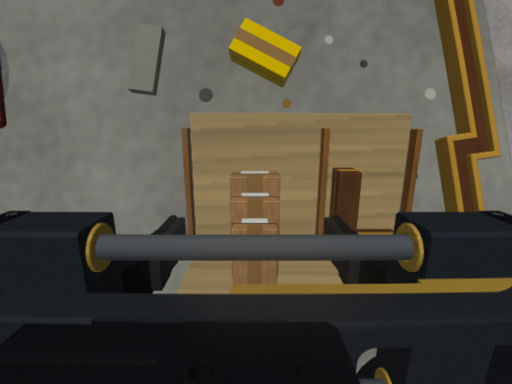

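The wrist picture shows the stack stepped and centred at (255,175–280). The free ends are at about 80.6, 100.2 and 120.6 mm, yaw is within 0.3°, and the yellow carton and whetstone haven't moved. Handing in.

```bash
python3 -c "
from workcell import manip
print(manip.finish_job())"
```

```text
the job is handed in; nothing more can be done
None
```

The job is handed in: the large, medium and small cartons are stacked in the rack in that order, flat, square, centred to within about 1 mm and home against the backstop, and I touched nothing else on the bench.

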